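Stack a test set on its plate

TASK

Make up the test set: put the taller carton with the purple-pink band in the middle of the blue plate and in line with it, the flatter pale carton squarely on top of that, and the blue-capped cartridge, cap up, on the middle of the flatter carton. Lay the orange-capped cartridge, cap up, on the middle of the orange plate. Leave the timer and the dropper bottle where they are.

Things in the scene. Friction and masses are not known exactly. Their poses are not given: they have to be found in the camera images.
- blue_plate: flat set-down plate with a blue border and a grey middle, 84 x 120 mm and 8 mm thick, fixed to the table. Origin: centre of the underside (table level); y along the 120 mm length, z up; its top is 8 mm above the origin.
- orange_plate: smaller flat set-down plate with an orange border and a grey middle, 80 x 96 mm and 8 mm thick, fixed to the table. Origin: centre of the underside (table level); y along the 96 mm length, z up; its top is 8 mm above the origin.
- kit_carton: closed rigid carton, white with a bright purple-pink band along one long edge of its top and the side below it, 65 x 101 mm in plan and 50 mm high: the taller of the two cartons. Origin: centre of the underside; x across the 65 mm width (grasp across this), y along the 101 mm length, z up. About 90 g.
- pad_carton: closed rigid carton, pale grey-white with only a light grey band along one long edge, 60 x 96 mm in plan and 28 mm high: the flatter of the two cartons. Origin: centre of the underside; x across the 60 mm width (grasp across this), y along the 96 mm length, z up. About 60 g.
- blue_cartridge: rigid test cartridge, white body with rounded corners 62 x 47 mm in plan and 12 mm thick, with a round blue screw cap (27 mm across) on its upper face, 21 mm high in all; lies flat, cap up, on the table. Origin: centre of the underside; x along the 62 mm length, y across the 47 mm width (grasp across this width, at the middle of the length), z up. The cap's axis is at x = +9 mm. About 20 g. 
- orange_cartridge: rigid test cartridge, white body with rounded corners 62 x 47 mm in plan and 12 mm thick, with a round orange screw cap (27 mm across) on its upper face, 21 mm high in all; lies flat, cap up, on the table. Origin: centre of the underside; x along the 62 mm length, y across the 47 mm width (grasp across this width, at the middle of the length), z up. The cap's axis is at x = +9 mm. About 20 g. 
- bench_timer: bystander, to be left alone: white bench timer with a grey display and three buttons, 62 x 67 mm, 20 mm high, loose on the table beyond the work. Origin: centre of the underside.
- dropper: bystander, to be left alone: small white dropper bottle with a blue band, 27 mm across and 84 mm high, standing loose on the table beyond the work. Origin: centre of the underside.

How it is judged:
At the end, for the whole second after the job is handed in: Purple-banded carton flat on the blue plate and flatter carton flat on it, each centred within 12 mm and in line within 0.2 rad; blue-capped cartridge flat, cap up, on the flatter carton and orange-capped one likewise on the orange plate, each centred within 15 mm; all at rest (horizontal distance between kit_carton and blue_plate below 0.012 m and z of kit_carton in the frame of blue_plate between 0.004 and 0.012 m and angle between each of kit_carton, pad_carton, blue_cartridge, orange_cartridge's own z axis and vertical below 0.1 rad and angle between the y axis of kit_carton and the y axis of blue_plate, either way round below 0.2 rad and horizontal distance between pad_carton and kit_carton below 0.012 m and z of pad_carton in the frame of kit_carton between 0.046 and 0.054 m and angle between the y axis of pad_carton and the y axis of kit_carton, either way round below 0.2 rad and horizontal distance between blue_cartridge and pad_carton below 0.015 m and z of blue_cartridge in the frame of pad_carton between 0.024 and 0.032 m and horizontal distance between orange_cartridge and orange_plate below 0.015 m and z of orange_cartridge in the frame of orange_plate between 0.004 and 0.012 m and linear speed of each of kit_carton, pad_carton, blue_cartridge, orange_cartridge below 0.02 m/s and angular speed of each of kit_carton, pad_carton, blue_cartridge, orange_cartridge below 0.2 rad/s); the robot touches nothing.
It fails at once if the timer is moved by more than 20 mm (distance of bench_timer from where it was at the start of the episode above 0.02 m).
It fails at once if the dropper bottle is moved by more than 20 mm or tipped (distance of dropper from where it was at the start of the episode above 0.02 m or angle between dropper's own z axis and vertical above 0.3 rad).
It also fails if it takes over 99 s, if anything falls off the work surface, if the arm or the gripper's body presses on something with over 40 N, if the wrist force passes 120 N, or if a joint passes its speed limit or range.

ROBOT

A 7-joint arm with a two-finger parallel gripper is mounted at the origin on a cart in front of the work surface, level with it; the furniture and walls round the work are solid. World frame = base frame: x ahead of the robot, y to its left, z up, the work surface at z = 0. Lengths are in m, angles in rad, forces in N, time in s.
With the tool pointing down it reaches from about 0.4 to 0.875 m from the base axis. Payload 19.3 kg.
Tool frame: the origin (TCP) lies midway between the tips of the shut fingers; the grasp point (between the pads) lies 19 mm behind it (env.hold_point_z is the distance from the TCP to the grasp point, in m); z points along the fingers, y is the direction in which the jaws open and shut (so a half turn about z gives the same grasp; the last joint's range is limited). The gripper opens to 85 mm and grips with 20 to 120 N. Pads are 22 mm wide; open, the fingers measure 114 mm over their backs; the gripper's body (76 mm by 85 mm) begins 54 mm behind the grasp point. The pads swing forward as they close: fully open they stand 13 mm farther back than shut.
Start: joints at [1.058, 0.521, -0.036, 1.599, 0.021, 1.021, -0.113], TCP at [0.268, -0.565, 0.231] pointing down, gripper open.
Joint ranges: [-2.91, 2.91], [-0.3, 2.13], [-1.5, 1.42], [0.17, 2.43], [-1.26, 4.41], [0.16, 1.93], [-2.52, 2.52]. Speed limits (rad/s): [1.89, 1.89, 2.39, 2.39, 3.01, 3.01, 3.01].

INTERFACE

Orientations are given as a unit quaternion [w, x, y, z].
In Python, from rig import telemetry, imaging, order, finder, env gives the robot as it stands.
- The arm moves only by the tool drive_tool, never from a script. Its argument "increments" is a list of rows, each a list of 5 numbers: the shift along the tool's x, y, z in mm, then the turn about the tool's z in rad, then the finger opening in mm, from 0 to 85.4. A call has 1 to 12 rows; each row is the pose to reach, as a shift and turn from the pose commanded when the call began, along the tool's axes at that moment; what a row does not reach only later rows make up. A row lasts 1/12 s, in which the tool goes at most 41.7 mm and 7.16 degrees, less where a joint would pass 70% of its speed; a pose out of reach is approached as far as the arm can. A call with a gripper value outside its range is refused whole. The fingers move at their own pace and stop on an object; the grip force is fixed at half the most. Time passes only in rows, so rows that repeat a pose let the fingers close. It gives the time, the measured TCP pose, the force and the opening at its end, in the units of the state.
- telemetry.get_state(): the state, without advancing time (a new reading comes with each control period).
- imaging.camera(name): name is "scene" or "top" or "wrist"; returns a dict with "pixels" (400x640x3 uint8, blue, green, red), "z_map" (400x640 float32, m along the optical axis (not along the pixel's ray), 0 where there is no reading), "camera_matrix" (3x3 intrinsics, pixels), "distortion" ([k1, k2, p1, p2, k3] as OpenCV has them; the pictures are not rectified), "R" (3x3) and "t" (3): a world point X has camera coordinates R X + t. Camera axes: x right, y down, z forward; pixel columns grow to the right and rows downward; lengths in m; the calibration is good to about 2 mm. A picture is of the moment at which its call begins.
- order.hand_in(): hands the job in, once; it reports no verdict.
Trained networks look in the newest picture that a camera, given by its name, has taken for a name from the list of things; names that differ only in an ending like _2 or _b are one class to them, and where a whole thing is asked for, a point or a joint stands for the part that bears it (a point fixed in the world has none). Each returns a list of dicts, best first, with "conf" (0 to 1); they miss things now and then, are a little off and sometimes report something else, mostly with a low value. They report only what shows in the picture. A call takes as long as a camera call.
- finder.silhouettes(camera, target): "pixels" (400x640 bool, what is visible of it) and "centre" ([column, row] in pixels, amid what is visible of it).
The state is a dict: "time_s": time; "joint_pos": joint angles; "dq": joint speeds; "tau": joint torques, N m; "ee_pos": TCP position; "orientation": TCP orientation; "wrist_force": force on the tool from outside, world axes, zero at the start; "wrist_torque": the same for the moment, N m; "gripper_width": opening from 0.0 (shut) to 1.0 (fully open).
Only numpy, scipy, OpenCV 4.12 (cv2) and the standard library are available. Lean on these libraries where they do the work, as an engineer would, in place of code of your own. Each camera call takes 0.05 s, during which the arm holds its last target. There are 200 camera calls.

## Working session

There is one attempt and no reset: what is moved stays moved. The work goes in short steps, Python scripts to look and compute and a tool call to move; the robot and the scene stay as the last step left them, time stands still between calls to the robot, and variables do not carry over. Pictures are saved under pics/ and viewed, about 12 in all and at most 16, crops included, and the job is handed in when it is done.

Besides the shell and the picture viewer there is one more tool, called after "Request:" by a JSON object that holds its "op" and its "data". drive_tool: Moves the arm, as the interface text tells. Its arguments: {"type":"object","properties":{"increments":{"type":"array"}},"required":["increments"]}

```bash
ls; mkdir -p pics; cat > h.py <<'E'
import numpy as np, cv2
from rig import telemetry, imaging, order, finder, env
def pts(c, mask):
    v,u=np.nonzero(mask&(c["z_map"]>0)); z=c["z_map"][v,u]
    n=cv2.undistortPoints(np.stack([u,v],1).astype(float)[:,None],c["camera_matrix"],np.array(c["distortion"]))[:,0]
    P=np.c_[n*z[:,None],z]
    return (P-np.array(c["t"]))@np.array(c["R"])
def look(cam,names):
    c=imaging.camera(cam); out={}
    for n in names:
        s=finder.silhouettes(cam,n)
        for d in s[:2]:
            P=pts(c,d["pixels"]); 
            if len(P)<30: continue
            zt=np.percentile(P[:,2],95); T=P[P[:,2]>zt-0.006]
            r=cv2.minAreaRect((T[:,:2]*1000).astype(np.float32))
            out.setdefault(n,[]).append((d,P,T))
            print(n,round(d["conf"],2),np.round(d["centre"]),len(P),"ztop %.4f"%zt,"rect",np.round(r[0],1),np.round(r[1],1),round(r[2],1),"mean",np.round(T.mean(0)*1000,1))
    return c,out
N=["blue_plate","orange_plate","kit_carton","pad_carton","blue_cartridge","orange_cartridge","bench_timer","dropper"]
E
python3 - <<'E'
from h import *
s=telemetry.get_state();print({k:np.round(v,3) for k,v in s.items()},env.hold_point_z)
for cam in ["top","scene"]:
    print(cam); c,o=look(cam,N); cv2.imwrite(f"pics/{cam}0.png",c["pixels"])
E
```

```text
pics
{'time_s': np.float64(0.0), 'joint_pos': array([ 1.058,  0.522, -0.036,  1.6  ,  0.021,  1.021, -0.113]), 'dq': array([-0.001, -0.001,  0.001,  0.001, -0.001, -0.001,  0.   ]), 'tau': array([ 1.0000e-03, -9.2711e+01,  1.9810e+00, -3.6993e+01,  1.8000e-02,
        8.0000e-03,  0.0000e+00]), 'ee_pos': array([ 0.268, -0.564,  0.231]), 'orientation': array([-0.001,  0.976,  0.22 , -0.   ]), 'wrist_force': array([ 0.218,  0.085, -0.007]), 'wrist_torque': array([ 0.003,  0.007, -0.008]), 'gripper_width': np.float64(0.996)} 0.0187
top
blue_plate 0.58 [312. 246.] 1884 ztop 0.0107 rect [ 484.3 -223.5] [119.7  83.8] 76.1 mean [ 484.2 -223.2    8.2]
orange_plate 0.56 [269. 170.] 1331 ztop 0.0113 rect [ 668.4 -111.4] [96.  80.1] 89.1 mean [ 667.9 -111.4    8.7]
orange_plate 0.56 [379. 206.] 449 ztop 0.0223 rect [ 593.5 -381.1] [25.6 26. ] 75.3 mean [ 593.6 -380.9   21. ]
kit_carton 0.66 [233. 230.] 1385 ztop 0.0528 rect [516.3 -36.2] [65.5 99.4] 14.9 mean [516.3 -36.4  50.5]
pad_carton 0.68 [378. 269.] 1201 ztop 0.0308 rect [ 440.4 -378.6] [60.4 96.2] 14.5 mean [ 440.4 -378.2   28.2]
blue_c
[... 972 characters left out ...]
an [ 728.6 -316.2   17.3]
kit_carton 0.59 [298. 275.] 2646 ztop 0.0519 rect [511.9 -35.6] [ 65.8 101.1] 14.3 mean [510.3 -33.1  50.2]
pad_carton 0.64 [430. 185.] 1212 ztop 0.0298 rect [ 435.9 -378.8] [60.4 97.8] 14.2 mean [ 434.7 -375.6   28. ]
blue_cartridge 0.57 [370. 153.] 401 ztop 0.0213 rect [ 587.9 -381.2] [26.  23.1] 53.0 mean [ 588.1 -380.3   20.1]
blue_cartridge 0.25 [267. 216.] 1486 ztop 0.0100 rect [ 663.7 -112. ] [95.5 82.1] 88.9 mean [ 662.2 -110.     8. ]
orange_cartridge 0.92 [323. 187.] 524 ztop 0.0212 rect [ 618.4 -240.7] [25.7 28.3] 32.9 mean [ 617.  -238.8   20. ]
bench_timer 0.96 [304. 143.] 589 ztop 0.0196 rect [ 730.1 -316.7] [61.2 65.1] 11.1 mean [ 728.2 -315.3   17.3]
```

```bash
python3 - <<'E'
from h import *
c,o=look("top",["blue_cartridge","orange_cartridge"])
for n in o:
    P=o[n][0][1]
    B=P[(P[:,2]>0.007)]; r=cv2.minAreaRect((B[:,:2]*1000).astype(np.float32)); print(n,r)
b=cv2.resize(c["pixels"][90:310,160:440],None,fx=2.8,fy=2.7); cv2.imwrite("pics/t1.png",b)
w=imaging.camera("wrist"); cv2.imwrite("pics/w0.png",w["pixels"]); print(np.round(w["R"],3),np.round(w["t"],3))
R=np.array(w["R"]);print("cam pos",-R.T@w["t"])
E
```

```text
blue_cartridge 0.86 [380. 209.] 459 ztop 0.0227 rect [ 590.4 -380.5] [25.3 32.7] 68.7 mean [ 593.  -381.2   21. ]
orange_cartridge 0.79 [321. 192.] 474 ztop 0.0216 rect [ 611.1 -239.6] [34.1 46.7] 69.8 mean [ 621.  -239.2   20.3]
blue_cartridge ((583.5597534179688, -383.15087890625), (60.41728210449219, 45.01736068725586), 11.782135963439941)
orange_cartridge ((613.5667724609375, -236.71690368652344), (45.581417083740234, 60.997196197509766), 73.05476379394531)
[[ 0.429 -0.903  0.001]
 [-0.868 -0.412  0.278]
 [-0.251 -0.12  -0.961]] [-0.626 -0.035  0.379]
cam pos [ 0.33262512 -0.53434045  0.3746523 ]
```

View pics/t1.png

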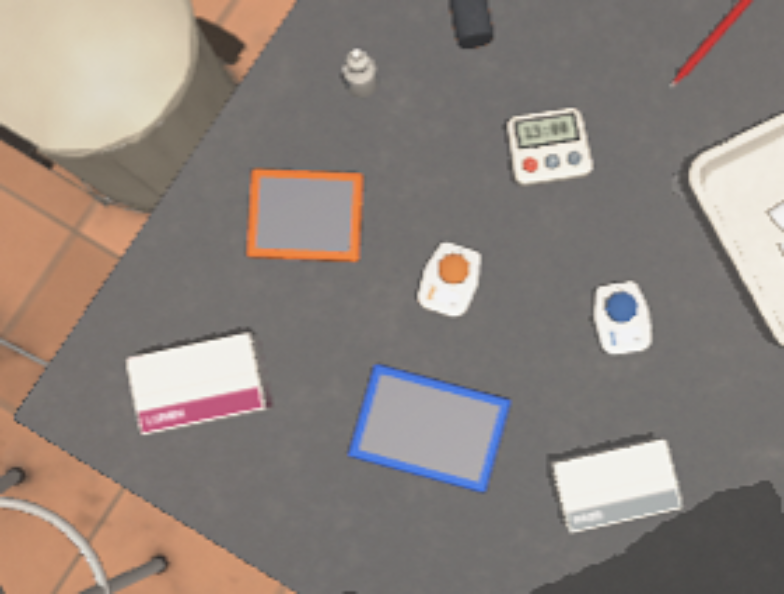

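```bash
cat >> h.py <<'E'
def inc(x,y,z,psi):
    "target mm, deg -> tool increments"
    s=telemetry.get_state(); w,a,b,d=s["orientation"]; p=2*np.arctan2(b,a)
    D=np.array([x,y,z])-np.array(s["ee_pos"])*1000
    t=(psi-np.degrees(p)+90)%180-90
    print("t %.1f"%s["time_s"],"pos",np.round(np.array(s["ee_pos"])*1000,1),"psi %.1f"%np.degrees(p),"F",np.round(s["wrist_force"],1),"g %.3f"%s["gripper_width"])
    print("inc",np.round([D[0]*np.cos(p)+D[1]*np.sin(p),D[0]*np.sin(p)-D[1]*np.cos(p),-D[2]],1),"turn %.3f"%-np.radians(t))
E
python3 -c "
from h import *
inc(514,-36,150,104.9)"
```

```text
t 1.1 pos [ 267.8 -564.7  231.3] psi 25.4 F [ 1.2 -0.1  0.3] g 0.998
inc [ 449.  -372.2   81.3] turn -1.388
```

Request:
{"op": "drive_tool", "data": {"increments": [[449,-371,81,-1.387,85],[449,-371,81,-1.387,85],[449,-371,81,-1.387,85],[449,-371,81,-1.387,85],[449,-371,81,-1.387,85],[449,-371,81,-1.387,85],[449,-371,81,-1.387,85],[449,-371,81,-1.387,85],[449,-371,81,-1.387,85],[449,-371,81,-1.387,85],[449,-371,81,-1.387,85],[449,-371,81,-1.387,85]]}}

```text
time_s: 2.1
ee_pos: [0.4781, -0.1144, 0.1624]
orientation: [0.0, 0.607, 0.795, 0.0]
wrist_force: [0.8, -0.9, 1.2]
gripper_width: 0.992
```

Request:
{"op": "drive_tool", "data": {"increments": [[33,27,6,0,85],[66,55,12,0,85],[66,55,12,0,85],[66,55,12,0,85],[66,55,12,0,85]]}}

```text
time_s: 2.52
ee_pos: [0.5138, -0.0382, 0.1503]
orientation: [-0.0, 0.61, 0.793, -0.0]
wrist_force: [-0.1, -1.4, -0.2]
gripper_width: 0.998
```

```bash
python3 - <<'E'
from h import *
inc(514,-36,12,104.9)
c,o=look("wrist",["kit_carton"]); cv2.imwrite("pics/w1.png",c["pixels"])
E
```

```text
t 2.5 pos [513.8 -38.2 150.3] psi 104.9 F [-0.1 -1.4 -0.2] g 0.998
inc [  2.1   0.8 138.3] turn -0.000
kit_carton 0.56 [312. 183.] 10304 ztop 0.0521 rect [514.1 -37.1] [ 65.2 102. ] 14.2 mean [513.  -33.7  51. ]
```

View pics/w1.png

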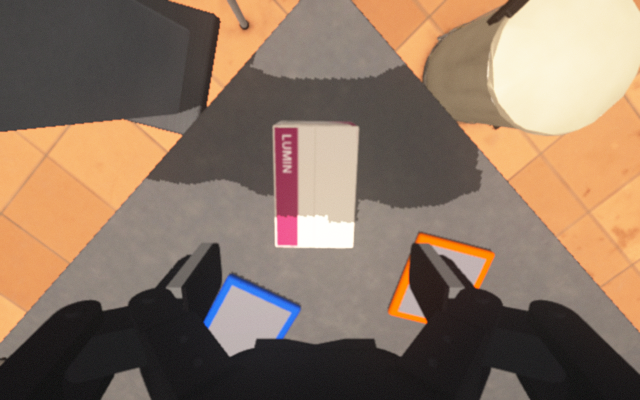

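Request:
{"op": "drive_tool", "data": {"increments": [[2,1,35,0.01,85],[2,1,70,0.01,85],[2,1,105,0.01,85],[2,1,130,0.01,85],[2,1,138,0.01,85],[2,1,138,0.01,85],[2,1,138,0.01,45],[2,1,138,0.01,45],[2,1,138,0.01,45],[2,1,138,0.01,45],[2,1,138,0.01,45],[2,1,138,0.01,45]]}}

```text
time_s: 3.62
ee_pos: [0.5152, -0.0365, 0.0143]
orientation: [0.001, 0.614, 0.789, 0.001]
wrist_force: [-1.6, -0.1, 9.4]
gripper_width: 0.751
```

Request:
{"op": "drive_tool", "data": {"increments": [[0,0,0,0,45],[0,0,0,0,45],[0,0,-20,0,45],[0,0,-50,0,45],[0,0,-80,0,45],[0,0,-80,0,45]]}}

```text
time_s: 4.12
ee_pos: [0.517, -0.0363, 0.0984]
orientation: [0.003, 0.614, 0.789, 0.002]
wrist_force: [2.4, -1.1, 0.5]
gripper_width: 0.751
```

```bash
python3 - <<'E'
from h import *
c,o=look("wrist",["kit_carton","blue_plate"]); cv2.imwrite("pics/w2.png",c["pixels"])
inc(481.5,-223.5,90,76)
E
```

```text
kit_carton 0.83 [314. 239.] 34323 ztop 0.1360 rect [515.  -24.9] [65.2 78.7] 14.3 mean [513.6 -19.3 135.1]
blue_plate 0.69 [178. 384.] 500 ztop 0.0101 rect [ 465.1 -150.9] [238.2  15.8] 76.5 mean [ 442.6 -235.8   14.8]
t 4.3 pos [514.6 -36.5  93.4] psi 104.2 F [-0.7  0.4 -1.4] g 0.752
inc [-173.1  -78.1    3.4] turn 0.493
```

Request:
{"op": "drive_tool", "data": {"increments": [[-35,-16,0,0.1,45],[-70,-32,0,0.2,45],[-105,-48,0,0.3,45],[-140,-63,0,0.4,45],[-173,-78,3,0.493,45],[-173,-78,3,0.493,45],[-173,-78,3,0.493,45],[-173,-78,3,0.493,45]]}}

```text
time_s: 4.93
ee_pos: [0.481, -0.2225, 0.0888]
orientation: [-0.001, 0.788, 0.616, -0.0]
wrist_force: [0.3, 0.3, -1.4]
gripper_width: 0.753
```

```bash
python3 - <<'E'
from h import *
c,o=look("wrist",["kit_carton"]); cv2.imwrite("pics/w3.png",c["pixels"])
c,o=look("scene",["kit_carton"])
inc(481.5,-223.5,20,76)
E
```

```text
kit_carton 0.97 [315. 239.] 34083 ztop 0.1265 rect [ 485.  -210.8] [78.5 65.3] 76.2 mean [ 486.4 -205.5  125.5]
kit_carton 0.64 [367. 197.] 1612 ztop 0.1264 rect [ 483.2 -204.8] [70.5 64.4] 76.9 mean [ 485.4 -199.4  124.9]
t 5.1 pos [ 481.6 -221.9   89.3] psi 76.1 F [ 0.5 -1.  -0.4] g 0.751
inc [-1.5  0.3 69.3] turn 0.002
```

View pics/w3.png

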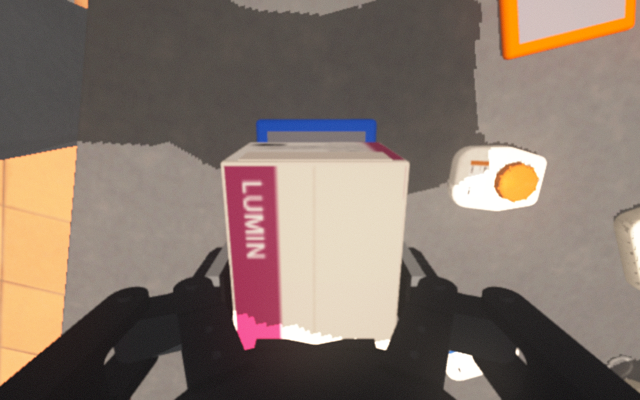

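Request:
{"op": "drive_tool", "data": {"increments": [[-1,0,35,0,45],[-1,0,55,0,45],[-1,0,63,0,45],[-1,0,67,0,45],[-1,0,68,0,45],[-1,0,68,0,45]]}}

```text
time_s: 5.63
ee_pos: [0.4812, -0.2233, 0.0223]
orientation: [-0.0, 0.788, 0.616, -0.0]
wrist_force: [-0.2, -0.9, -1.1]
gripper_width: 0.755
```

No contact force yet; creep down slightly, then release and rise.

Request:
{"op": "drive_tool", "data": {"increments": [[0,0,1,0,45],[0,0,2,0,45],[0,0,2,0,45]]}}

```text
time_s: 5.88
ee_pos: [0.4815, -0.2235, 0.022]
orientation: [0.0, 0.788, 0.616, -0.0]
wrist_force: [-12.2, 7.9, 49.5]
gripper_width: 0.755
```

Request:
{"op": "drive_tool", "data": {"increments": [[0,0,0,0,75],[0,0,0,0,85],[0,0,0,0,85],[0,0,0,0,85],[0,0,0,0,85],[0,0,-20,0,85],[0,0,-60,0,85],[0,0,-95,0,85],[0,0,-130,0,85],[0,0,-140,0,85]]}}

```text
time_s: 6.72
ee_pos: [0.4827, -0.2245, 0.1641]
orientation: [0.002, 0.788, 0.616, 0.001]
wrist_force: [1.6, 0.0, 1.6]
gripper_width: 0.998
```

```bash
python3 - <<'E'
from h import *
for n in ["wrist","scene"]: c,o=look(n,["kit_carton","pad_carton"])
inc(438,-378.5,160,104.4)
E
```

```text
pad_carton 0.6 [302. 312.] 4141 ztop 0.0301 rect [ 443.5 -303.1] [187.5  80.7] 84.2 mean [ 437.7 -361.4   29.5]
kit_carton 0.55 [372. 215.] 2227 ztop 0.0598 rect [ 480.3 -221.7] [102.8  66.8] 76.7 mean [ 479.4 -219.3   58.1]
pad_carton 0.83 [431. 188.] 1187 ztop 0.0299 rect [ 421.3 -321.1] [ 60.2 219. ] 14.3 mean [ 432.9 -373.1   29.3]
t 7.0 pos [ 480.5 -223.7  158.1] psi 76.0 F [ 0.1  0.4 -0.6] g 0.997
inc [-160.5   -3.9   -1.9] turn -0.495
```

Request:
{"op": "drive_tool", "data": {"increments": [[-40,-1,0,-0.12,85],[-80,-2,0,-0.24,85],[-120,-3,0,-0.36,85],[-160,-4,0,-0.495,85],[-160,-4,0,-0.495,85],[-160,-4,0,-0.495,85],[-160,-4,0,-0.495,85]]}}

```text
time_s: 7.6
ee_pos: [0.4382, -0.3776, 0.1582]
orientation: [-0.001, 0.614, 0.79, 0.0]
wrist_force: [0.4, -0.2, 0.1]
gripper_width: 0.995
```

```bash
python3 - <<'E'
from h import *
c,o=look("wrist",["pad_carton","kit_carton"]);cv2.imwrite("pics/w4.png",c["pixels"])
inc(438,-378.5,3,104.3)
E
```

```text
pad_carton 0.86 [312. 179.] 7201 ztop 0.0302 rect [ 438.1 -380. ] [60.4 96.2] 14.3 mean [ 437.6 -377.6   29.1]
kit_carton 0.74 [412.  37.] 7879 ztop 0.0600 rect [ 478.  -242.4] [61.8 66.3] 76.5 mean [ 479.7 -249.7   58.8]
t 7.8 pos [ 439.1 -376.8  159.1] psi 104.4 F [0.2 1.1 0.2] g 0.995
inc [ -1.4  -1.5 156.1] turn 0.002
```

View pics/w4.png

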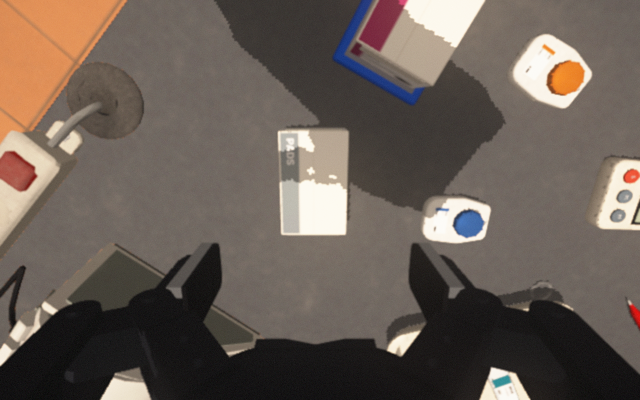

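Request:
{"op": "drive_tool", "data": {"increments": [[-2,-1,35,0,85],[-2,-1,70,0,85],[-2,-1,105,0,85],[-2,-1,135,0,85],[-2,-1,150,0,85],[-2,-1,154,0,85],[-2,-1,154,0,85],[-2,-1,154,0,45],[-2,-1,154,0,45],[-2,-1,154,0,45],[-2,-1,154,0,45],[-2,-1,154,0,45]]}}

```text
time_s: 8.75
ee_pos: [0.4389, -0.3807, 0.0072]
orientation: [0.001, 0.613, 0.79, 0.0]
wrist_force: [-1.1, 2.7, 10.6]
gripper_width: 0.69
```

Request:
{"op": "drive_tool", "data": {"increments": [[0,0,0,0,45],[0,0,0,0,45],[0,0,0,0,45],[0,0,-30,0,45],[0,0,-65,0,45],[0,0,-100,0,45],[0,0,-125,0,45],[0,0,-125,0,45],[0,0,-125,0,45]]}}

```text
time_s: 9.5
ee_pos: [0.4386, -0.3812, 0.1327]
orientation: [0.002, 0.613, 0.79, -0.0]
wrist_force: [0.9, 0.5, -1.5]
gripper_width: 0.687
```

```bash
python3 - <<'E'
from h import *
c,o=look("wrist",["pad_carton"]);
inc(481.5,-223,130,76)
E
```

```text
pad_carton 0.59 [312. 239.] 27032 ztop 0.1554 rect [ 438.8 -377.1] [60.7 90. ] 14.4 mean [ 437.1 -370.8  154.4]
t 9.6 pos [ 437.8 -380.4  130.4] psi 104.4 F [ 0.4  0.1 -1.4] g 0.688
inc [141.6  81.4   0.4] turn 0.495
```

Request:
{"op": "drive_tool", "data": {"increments": [[35,20,0,0.12,45],[70,40,0,0.24,45],[105,60,0,0.36,45],[142,81,0,0.495,45],[142,81,0,0.495,45],[142,81,0,0.495,45],[142,81,0,0.495,45]]}}

```text
time_s: 10.18
ee_pos: [0.481, -0.2226, 0.1298]
orientation: [-0.0, 0.787, 0.617, -0.0]
wrist_force: [0.8, -1.1, -1.0]
gripper_width: 0.688
```

```bash
python3 - <<'E'
from h import *
c,o=look("wrist",["pad_carton"]);cv2.imwrite("pics/w5.png",c["pixels"])
c,o=look("scene",["pad_carton","kit_carton"]);
inc(481.5,-223,66,76)
E
```

```text
pad_carton 0.7 [312. 239.] 27163 ztop 0.1525 rect [ 483.6 -217.3] [87.5 61.1] 76.4 mean [ 484.6 -212.2  151.6]
pad_carton 0.88 [371. 184.] 1446 ztop 0.1524 rect [ 482.2 -213.9] [81.7 64. ] 74.2 mean [ 484.9 -206.3  151.2]
kit_carton 0.98 [368. 220.] 1870 ztop 0.0596 rect [ 480.5 -221.6] [102.1  66.1] 75.5 mean [ 475.5 -210.9   58.1]
t 10.4 pos [ 480.8 -223.8  130.2] psi 75.9 F [ 1.  -0.5 -0.6] g 0.689
inc [ 0.9  0.5 64.2] turn -0.001
```

View pics/w5.png

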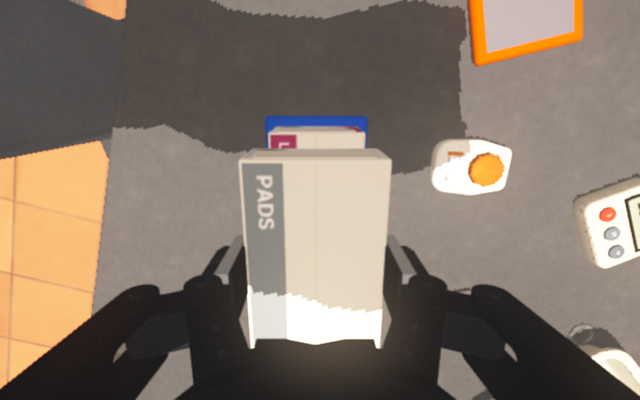

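Request:
{"op": "drive_tool", "data": {"increments": [[-1,0,30,0,45],[-1,0,50,0,45],[-1,0,60,0,45],[-1,0,62,0,45],[-1,0,62,0,45],[-1,0,62,0,45]]}}

```text
time_s: 10.93
ee_pos: [0.4814, -0.224, 0.0692]
orientation: [0.0, 0.788, 0.616, 0.0]
wrist_force: [-0.3, 0.6, -1.4]
gripper_width: 0.687
```

Request:
{"op": "drive_tool", "data": {"increments": [[0,0,0.5,0,45],[0,0,1,0,45],[0,0,1,0,45]]}}

```text
time_s: 11.18
ee_pos: [0.4813, -0.2239, 0.068]
orientation: [0.0, 0.788, 0.616, 0.0]
wrist_force: [0.8, -0.3, -1.2]
gripper_width: 0.693
```

Request:
{"op": "drive_tool", "data": {"increments": [[0,0,0.5,0,45],[0,0,1,0,45],[0,0,1.5,0,45],[0,0,1.5,0,45]]}}

```text
time_s: 11.52
ee_pos: [0.481, -0.2237, 0.0658]
orientation: [-0.0, 0.788, 0.616, -0.0]
wrist_force: [1.0, -0.1, -0.7]
gripper_width: 0.684
```

Request:
{"op": "drive_tool", "data": {"increments": [[0,0,0.5,0,45],[0,0,1,0,45],[0,0,1,0,45],[0,0,1,0,45]]}}

```text
time_s: 11.85
ee_pos: [0.4811, -0.2237, 0.0652]
orientation: [0.0, 0.788, 0.616, 0.0]
wrist_force: [-2.3, 1.2, 7.7]
gripper_width: 0.686
```

Contact (8 N). Release, rise, and look ahead to the blue cartridge.

Request:
{"op": "drive_tool", "data": {"increments": [[0,0,0,0,70],[0,0,0,0,85],[0,0,0,0,85],[0,0,0,0,85],[0,0,0,0,85],[0,0,-20,0,85],[0,0,-60,0,85],[0,0,-90,0,85],[0,0,-90,0,85]]}}

```text
time_s: 12.6
ee_pos: [0.4833, -0.2245, 0.1601]
orientation: [0.003, 0.788, 0.616, 0.002]
wrist_force: [-0.3, -0.1, 0.8]
gripper_width: 0.996
```

```bash
cat >> h.py <<'E'
def cart(o,n):
    P=o[n][0][1]; zt=np.percentile(P[:,2],90); B=P[P[:,2]>zt-0.016]; C=P[P[:,2]>zt-0.003]
    r=cv2.minAreaRect((B[:,:2]*1000).astype(np.float32)); c=cv2.minAreaRect((C[:,:2]*1000).astype(np.float32))
    print(n,"body",np.round(r[0],1),np.round(r[1],1),round(r[2],1),"cap",np.round(c[0],1),np.round(c[1],1))
E
python3 - <<'E'
from h import *
for n in ["scene","top"]:
    c,o=look(n,["pad_carton","kit_carton","blue_cartridge","blue_plate"]); 
    if "blue_cartridge" in o: cart(o,"blue_cartridge")
inc(582,-383,150,11.8)
E
```

```text
pad_carton 0.97 [374. 205.] 1725 ztop 0.0877 rect [ 479.7 -221.6] [97.7 60.7] 76.5 mean [ 478.6 -219.1   86.1]
kit_carton 0.8 [367. 231.] 888 ztop 0.0581 rect [ 462.7 -200.5] [113.9  52.6] 42.3 mean [ 471.3 -193.6   56.3]
blue_cartridge 0.71 [374. 156.] 408 ztop 0.0215 rect [ 561.4 -309.2] [ 26.7 175.3] 20.5 mean [ 583.2 -372.7   27.5]
blue_plate 0.75 [375. 241.] 485 ztop 0.0097 rect [ 478.6 -222.7] [119.   81.4] 75.8 mean [ 463.3 -198.3    7.5]
blue_cartridge body [ 566.3 -316.3] [ 59.9 186.7] 10.6 cap [ 560.1 -309.7] [ 24.  175.3]
pad_carton 0.16 [383. 209.] 462 ztop 0.0219 rect [ 582.9 -377.4] [27.2 47.4] 74.7 mean [ 592.6 -380.8   20.6]
blue_cartridge 0.73 [382. 210.] 462 ztop 0.0219 rect [ 582.9 -377.4] [27.2 47.4] 74.7 mean [ 592.6 -380.8   20.6]
blue_cartridge body [ 584.6 -383. ] [61.7 45. ] 12.3 cap [ 593.7 -380.8] [23.7 24.1]
t 13.1 pos [ 480.8 -223.5  154.3] psi 76.0 F [ 0.5 -0.4  0.3] g 0.995
inc [-130.3  136.7    4.3] turn 1.121
```

Request:
{"op": "drive_tool", "data": {"increments": [[-26,27,0,0.12,85],[-52,54,0,0.24,85],[-78,81,0,0.36,85],[-104,108,2,0.48,85],[-130,136,4,0.6,85],[-130,136,4,0.72,85],[-130,136,4,0.84,85],[-130,136,4,0.96,85],[-130,136,4,1.08,85],[-130,136,4,1.121,85],[-130,136,4,1.121,85]]}}

```text
time_s: 14.02
ee_pos: [0.5816, -0.3824, 0.1504]
orientation: [-0.0, 0.995, 0.102, -0.0]
wrist_force: [-0.2, 0.6, -0.1]
gripper_width: 0.992
```

```bash
python3 - <<'E'
from h import *
c,o=look("wrist",["blue_cartridge"]);cv2.imwrite("pics/w6.png",c["pixels"]); cart(o,"blue_cartridge")
inc(582,-383,1,11.8)
E
```

```text
blue_cartridge 0.58 [321. 181.] 3073 ztop 0.0221 rect [ 591.1 -383.4] [26.7 27.9] 45.5 mean [ 591.7 -383.3   21.3]
blue_cartridge 0.4 [38. 36.] 5141 ztop 0.0099 rect [ 656.1 -134. ] [58.  60.4] 88.8 mean [ 653.7 -137.7    8.4]
blue_cartridge body [ 582.5 -385.3] [61.7 45.6] 10.4 cap [ 591.1 -383.4] [26.7 27.9]
t 14.1 pos [ 581.6 -382.5  150.6] psi 11.9 F [ 0.4 -0.1 -0.7] g 0.996
inc [  0.3   0.5 149.6] turn 0.002
```

View pics/w6.png

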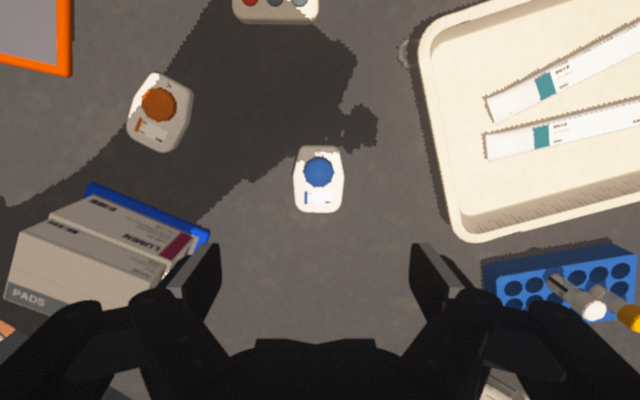

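Request:
{"op": "drive_tool", "data": {"increments": [[0,1,35,0,70],[0,1,70,0,70],[0,1,105,0,70],[0,1,130,0,70],[0,1,143,0,70],[0,1,147,0,70],[0,1,148,0,70],[0,1,148,0,70]]}}

```text
time_s: 14.78
ee_pos: [0.5824, -0.3842, 0.0042]
orientation: [0.0, 0.995, 0.103, 0.001]
wrist_force: [-0.1, 0.6, 1.0]
gripper_width: 0.82
```

Request:
{"op": "drive_tool", "data": {"increments": [[0,0,0,0,55],[0,0,0,0,50],[0,0,0,0,40],[0,0,0,0,35],[0,0,0,0,35],[0,0,0,0,35]]}}

```text
time_s: 15.28
ee_pos: [0.5825, -0.3841, 0.0049]
orientation: [0.001, 0.995, 0.103, 0.001]
wrist_force: [-3.8, 2.5, 15.1]
gripper_width: 0.498
```

Request:
{"op": "drive_tool", "data": {"increments": [[0,0,0,0,35],[0,0,-10,0,35],[0,0,-40,0,35],[0,0,-80,0,35],[0,0,-120,0,35],[0,0,-140,0,35],[0,0,-140,0,35]]}}

```text
time_s: 15.87
ee_pos: [0.5839, -0.3852, 0.1497]
orientation: [0.003, 0.995, 0.103, 0.003]
wrist_force: [0.1, -0.4, -1.2]
gripper_width: 0.489
```

```bash
python3 - <<'E'
from h import *
c,o=look("wrist",["blue_cartridge"]);cv2.imwrite("pics/w7.png",c["pixels"]); cart(o,"blue_cartridge")
inc(481.5,-223,145,76)
E
```

```text
blue_cartridge 0.92 [313. 252.] 10451 ztop 0.1667 rect [ 590.4 -378.2] [27.5 39.1] 25.2 mean [ 594.  -383.3  165.8]
blue_cartridge body [ 584.  -385.4] [62.3 43.5] 10.6 cap [ 592.9 -383.5] [27.5 27.1]
t 16.0 pos [ 582.2 -383.9  144.7] psi 11.8 F [-0.9  0.1 -0.4] g 0.498
inc [ -65.7 -178.1   -0.3] turn -1.121
```

View pics/w7.png

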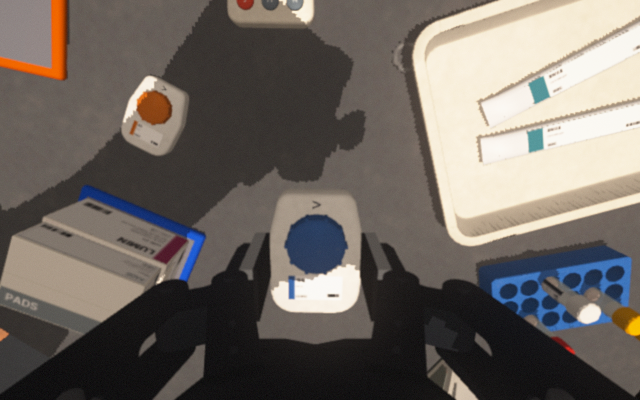

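Request:
{"op": "drive_tool", "data": {"increments": [[-8,-22,0,-0.12,35],[-16,-44,0,-0.24,35],[-24,-66,0,-0.36,35],[-32,-88,0,-0.48,35],[-40,-110,0,-0.6,35],[-48,-132,0,-0.72,35],[-56,-154,0,-0.84,35],[-65,-179,0,-0.96,35],[-65,-179,0,-1.08,35],[-65,-179,0,-1.121,35],[-65,-179,0,-1.121,35],[-65,-179,0,-1.121,35]]}}

```text
time_s: 16.97
ee_pos: [0.4812, -0.2218, 0.1425]
orientation: [-0.0, 0.789, 0.615, -0.0]
wrist_force: [0.3, -0.3, 0.1]
gripper_width: 0.498
```

```bash
python3 - <<'E'
from h import *
c,o=look("wrist",["blue_cartridge"]);cv2.imwrite("pics/w8.png",c["pixels"]); cart(o,"blue_cartridge")
inc(481.5,-222,91,76)
E
```

```text
blue_cartridge 0.82 [319. 251.] 10378 ztop 0.1595 rect [ 484.6 -214.2] [27.  28.2] 1.9 mean [ 484.9 -212.8  158.7]
blue_cartridge body [ 482.3 -223. ] [62.5 43.7] 75.0 cap [ 484.6 -214.2] [27.  28.2]
t 17.1 pos [ 481.4 -221.8  142.5] psi 75.9 F [ 0.1  0.6 -1. ] g 0.498
inc [-0.2  0.1 51.5] turn -0.002
```

View pics/w8.png

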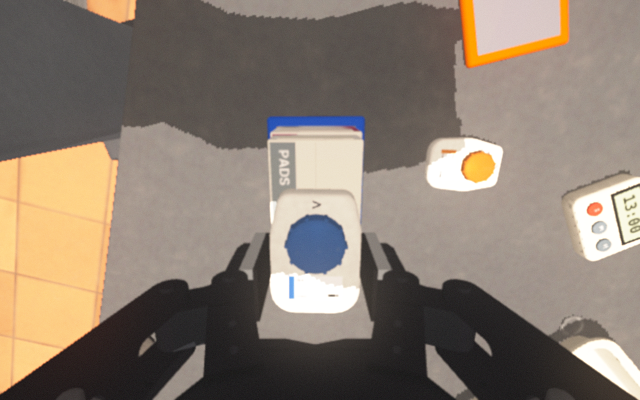

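Request:
{"op": "drive_tool", "data": {"increments": [[0,0,25,0,35],[0,0,42,0,35],[0,0,48,0,35],[0,0,49,0,35],[0,0,49.5,0,35],[0,0,50,0,35],[0,0,50,0,35],[0,0,50,0,35]]}}

```text
time_s: 17.73
ee_pos: [0.4819, -0.2219, 0.0936]
orientation: [0.0, 0.788, 0.616, 0.0]
wrist_force: [0.2, -0.5, -0.9]
gripper_width: 0.497
```

Request:
{"op": "drive_tool", "data": {"increments": [[0,0,0.5,0,35],[0,0,1,0,35],[0,0,1,0,35],[0,0,1,0,35]]}}

```text
time_s: 18.07
ee_pos: [0.4816, -0.2217, 0.092]
orientation: [0.0, 0.788, 0.616, 0.0]
wrist_force: [0.4, 0.0, -1.1]
gripper_width: 0.496
```

Request:
{"op": "drive_tool", "data": {"increments": [[0,0,0.5,0,35],[0,0,1,0,35],[0,0,1,0,35],[0,0,1,0,35]]}}

```text
time_s: 18.4
ee_pos: [0.4816, -0.2217, 0.091]
orientation: [0.0, 0.788, 0.616, 0.0]
wrist_force: [-0.8, 0.5, 2.3]
gripper_width: 0.493
```

Request:
{"op": "drive_tool", "data": {"increments": [[0,0,0.5,0,35],[0,0,0.5,0,35],[0,0,0.5,0,35]]}}

```text
time_s: 18.65
ee_pos: [0.4817, -0.2218, 0.0909]
orientation: [0.0, 0.788, 0.616, 0.0]
wrist_force: [-4.1, 2.1, 12.3]
gripper_width: 0.502
```

Request:
{"op": "drive_tool", "data": {"increments": [[0,0,0,0,50],[0,0,0,0,60],[0,0,0,0,70],[0,0,0,0,80],[0,0,0,0,80],[0,0,-20,0,80],[0,0,-50,0,80],[0,0,-70,0,80],[0,0,-70,0,80]]}}

```text
time_s: 19.4
ee_pos: [0.4832, -0.2223, 0.164]
orientation: [0.002, 0.788, 0.616, 0.001]
wrist_force: [0.9, -0.3, -0.3]
gripper_width: 0.937
```

```bash
python3 - <<'E'
from h import *
for n in ["scene"]:
    c,o=look(n,["pad_carton","blue_cartridge","orange_cartridge"]); cv2.imwrite("pics/s2.png",c["pixels"])
    for k in o: 
        if 'cartr' in k: cart(o,k)
inc(611.3,-237,160,-17)
E
```

```text
pad_carton 0.86 [373. 210.] 1024 ztop 0.0876 rect [ 478.7 -221.7] [97.  60.5] 76.3 mean [ 473.8 -210.4   85.9]
orange_cartridge 0.74 [324. 191.] 471 ztop 0.0212 rect [ 618.  -239.2] [27.9 26.3] 85.5 mean [ 617.  -238.7   19.9]
orange_cartridge 0.32 [375. 236.] 519 ztop 0.0096 rect [ 479.4 -223.8] [120.8  83.7] 76.1 mean [ 463.8 -198.4    7.4]
orange_cartridge body [ 609.  -235.2] [44.1 60.9] 74.1 cap [ 618.1 -240.2] [25.7 25.8]
t 19.6 pos [ 481.2 -221.6  159.6] psi 76.0 F [ 0.7  0.5 -0.5] g 0.932
inc [ 16.5 130.   -0.4] turn -1.518
```

Request:
{"op": "drive_tool", "data": {"increments": [[2,12,0,0.12,80],[4,24,0,0.24,80],[6,36,0,0.36,80],[8,50,0,0.48,80],[10,65,0,0.6,80],[12,80,0,0.72,80],[14,95,0,0.84,80],[15,110,0,0.96,80],[16,130,0,1.08,80],[16,130,0,1.2,80],[16,130,0,1.32,80],[16,130,0,1.44,80]]}}

```text
time_s: 20.6
ee_pos: [0.6112, -0.2374, 0.1587]
orientation: [-0.0, 0.998, -0.059, -0.001]
wrist_force: [-0.8, 1.0, 0.3]
gripper_width: 0.936
```

Request:
{"op": "drive_tool", "data": {"increments": [[0,0,0,0.12,80],[0,0,0,0.183,80],[0,0,0,0.183,80],[0,0,0,0.183,80]]}}

```text
time_s: 20.93
ee_pos: [0.6113, -0.2374, 0.1593]
orientation: [0.0, 0.989, -0.146, -0.001]
wrist_force: [0.2, 0.7, -0.2]
gripper_width: 0.936
```

```bash
python3 - <<'E'
from h import *
c,o=look("wrist",["orange_cartridge","orange_plate"]);cv2.imwrite("pics/w9.png",c["pixels"]); cart(o,"orange_cartridge")
inc(611.3,-237,3,-17)
E
```

```text
orange_cartridge 0.63 [318. 176.] 2841 ztop 0.0221 rect [ 620.5 -240.9] [27.1 27. ] 69.4 mean [ 621.2 -241.2   21.3]
orange_plate 0.62 [172. 159.] 8662 ztop 0.0099 rect [ 666.4 -113.5] [96.1 80.5] 89.5 mean [ 667.8 -115.3    8.6]
orange_cartridge body [ 612.2 -238.4] [45.3 62. ] 74.5 cap [ 620.5 -240.9] [27.1 26.9]
t 21.1 pos [ 611.5 -237.6  160. ] psi -16.9 F [-0.5  0.2  1.2] g 0.938
inc [ -0.3  -0.5 157. ] turn 0.002
```

View pics/w9.png

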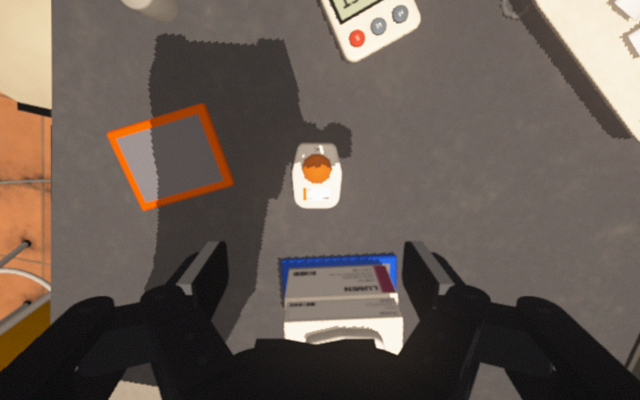

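Request:
{"op": "drive_tool", "data": {"increments": [[0,0,35,0,75],[0,0,70,0,70],[0,0,105,0,70],[0,0,135,0,70],[0,0,150,0,70],[0,0,155,0,70],[0,0,156,0,70],[0,0,156,0,70]]}}

```text
time_s: 21.75
ee_pos: [0.6123, -0.238, 0.0057]
orientation: [0.0, 0.989, -0.147, 0.001]
wrist_force: [0.4, -0.3, 1.3]
gripper_width: 0.815
```

Request:
{"op": "drive_tool", "data": {"increments": [[0,0,0,0,55],[0,0,0,0,50],[0,0,0,0,40],[0,0,0,0,35],[0,0,0,0,35],[0,0,0,0,35],[0,0,0,0,35]]}}

```text
time_s: 22.33
ee_pos: [0.6124, -0.238, 0.0064]
orientation: [0.0, 0.989, -0.148, 0.001]
wrist_force: [-5.7, 1.2, 17.5]
gripper_width: 0.495
```

Request:
{"op": "drive_tool", "data": {"increments": [[0,0,-10,0,35],[0,0,-40,0,35],[0,0,-80,0,35],[0,0,-120,0,35],[0,0,-120,0,35],[0,0,-120,0,35]]}}

```text
time_s: 22.83
ee_pos: [0.613, -0.2381, 0.128]
orientation: [0.0, 0.989, -0.148, 0.003]
wrist_force: [-0.3, -0.3, -0.2]
gripper_width: 0.491
```

```bash
python3 - <<'E'
from h import *
c,o=look("wrist",["orange_cartridge"]); cart(o,"orange_cartridge")
inc(666,-112,90,-1)
E
```

```text
orange_cartridge 0.73 [317. 252.] 10114 ztop 0.1434 rect [ 621.5 -240.2] [27.9 27.5] 70.5 mean [ 623.  -240.8  142.5]
orange_cartridge body [ 612.9 -237.5] [43.4 62.6] 73.6 cap [ 621.4 -240.3] [26.9 28.3]
t 22.9 pos [ 611.5 -237.4  124.7] psi -17.0 F [-0.6 -0.2 -0.2] g 0.489
inc [  15.6 -135.9   34.7] turn -0.279
```

Request:
{"op": "drive_tool", "data": {"increments": [[4,-34,0,-0.07,35],[8,-68,10,-0.14,35],[12,-102,22,-0.21,35],[15,-136,35,-0.279,35],[15,-136,35,-0.279,35],[15,-136,35,-0.279,35],[15,-136,35,-0.279,35]]}}

```text
time_s: 23.52
ee_pos: [0.6649, -0.1124, 0.0885]
orientation: [0.0, 1.0, -0.009, -0.001]
wrist_force: [0.3, -1.0, -0.8]
gripper_width: 0.49
```

```bash
python3 - <<'E'
from h import *
c,o=look("wrist",["orange_cartridge","orange_plate"]); cart(o,"orange_cartridge");cv2.imwrite("pics/w10.png",c["pixels"])
inc(666,-112,16,-1)
E
```

```text
orange_plate 0.82 [315. 173.] 8138 ztop 0.0100 rect [ 670.4 -112.9] [96.1 73.6] 89.1 mean [ 682.8 -113.5    8.9]Traceback (most recent call last):
  File "<stdin>", line 2, in <module>
  File "h.py", line 29, in cart
    P=o[n][0][1]; zt=np.percentile(P[:,2],90); B=P[P[:,2]>zt-0.016]; C=P[P[:,2]>zt-0.003]
      ~^^^
KeyError: 'orange_cartridge'
```

Request:
{"op": "drive_tool", "data": {"increments": [[1,0,35,0,35],[1,0,60,0,35],[1,0,70,0,35],[1,0,72,0,35],[1,0,73,0,35],[1,0,73,0,35],[1,0,73,0,35]]}}

```text
time_s: 24.25
ee_pos: [0.6675, -0.1123, 0.018]
orientation: [0.0, 1.0, -0.009, 0.001]
wrist_force: [-0.5, 0.5, 0.9]
gripper_width: 0.488
```

Request:
{"op": "drive_tool", "data": {"increments": [[0,0,0.5,0,35],[0,0,1,0,35],[0,0,1,0,35],[0,0,1,0,35]]}}

```text
time_s: 24.58
ee_pos: [0.6667, -0.1119, 0.0157]
orientation: [-0.0, 1.0, -0.009, 0.0]
wrist_force: [0.5, -0.6, 0.2]
gripper_width: 0.488
```

Request:
{"op": "drive_tool", "data": {"increments": [[0,0,0.5,0,35],[0,0,1,0,35],[0,0,1,0,35],[0,0,1,0,35]]}}

```text
time_s: 24.92
ee_pos: [0.6668, -0.1119, 0.0146]
orientation: [-0.0, 1.0, -0.009, 0.0]
wrist_force: [-2.2, -0.4, 4.6]
gripper_width: 0.494
```

Request:
{"op": "drive_tool", "data": {"increments": [[0,0,0.5,0,35],[0,0,0.5,0,35],[0,0,0.5,0,35]]}}

```text
time_s: 25.17
ee_pos: [0.6668, -0.112, 0.0146]
orientation: [0.0, 1.0, -0.009, 0.0]
wrist_force: [-3.8, 1.3, 11.5]
gripper_width: 0.491
```

Contact. Release and rise well clear.

Request:
{"op": "drive_tool", "data": {"increments": [[0,0,0,0,50],[0,0,0,0,60],[0,0,0,0,70],[0,0,0,0,80],[0,0,0,0,80],[0,0,-20,0,80],[0,0,-60,0,80],[0,0,-100,0,80],[0,0,-140,0,80],[0,0,-180,0,80],[0,0,-180,0,80],[0,0,-180,0,80]]}}

```text
time_s: 26.17
ee_pos: [0.6677, -0.1121, 0.1966]
orientation: [0.0, 1.0, -0.009, 0.002]
wrist_force: [-0.2, -0.6, -0.7]
gripper_width: 0.936
```

Request:
{"op": "drive_tool", "data": {"increments": [[-40,0,0,0,80],[-80,0,0,0,80],[-120,-20,0,0,80],[-120,-50,0,0,80],[-120,-80,0,0,80],[-120,-110,0,0,80],[-120,-130,0,0,80],[-120,-130,0,0,80]]}}

```text
time_s: 26.83
ee_pos: [0.5483, 0.0249, 0.1929]
orientation: [-0.001, 1.0, -0.006, -0.001]
wrist_force: [-0.2, -0.2, 0.2]
gripper_width: 0.937
```

```bash
python3 - <<'E'
from h import *
for n in ["top","scene"]:
    print(n);c,o=look(n,N[:6]+["bench_timer","dropper"]); cv2.imwrite(f"pics/f_{n}.png",c["pixels"])
    for k in o: 
        if 'cartr' in k: cart(o,k)
    cv2.imwrite(f"pics/fc_{n}.png",cv2.resize(c["pixels"][90:310,200:480],None,fx=2.8,fy=2.7))
E
```

```text
top
blue_plate 0.69 [317. 233.] 315 ztop 0.0108 rect [ 484.2 -223.5] [119.9  83.4] 76.0 mean [ 489.6 -229.2    9.5]
blue_plate 0.61 [355. 142.] 719 ztop 0.0207 rect [ 735.1 -317.7] [62.  66.1] 11.1 mean [ 734.8 -317.3   18.2]
orange_plate 0.86 [280. 171.] 733 ztop 0.0112 rect [ 667.1 -112.7] [78.1 93.2] 0.0 mean [ 664.9 -115.6    8.5]
pad_carton 0.72 [303. 257.] 633 ztop 0.0888 rect [ 484.3 -221. ] [95.6 59.8] 75.9 mean [ 484.1 -219.1   86.3]
blue_cartridge 0.67 [311. 249.] 563 ztop 0.1077 rect [ 489.3 -215.1] [26.5 33.4] 42.7 mean [ 486.8 -212.5  106.6]
orange_cartridge 0.94 [266. 168.] 461 ztop 0.0303 rect [ 674.2 -108. ] [24.7 34.6] 51.5 mean [ 677.1 -110.7   28.9]
bench_timer 0.93 [353. 144.] 727 ztop 0.0207 rect [ 735.1 -317.7] [62.  66.1] 11.1 mean [ 734.6 -317.6   18.2]
bench_timer 0.29 [323. 236.] 445 ztop 0.0104 rect [ 484.3 -223.5] [119.7  83.9] 76.2 mean [ 489.1 -232.8    8.6]
dropper 0.74 [285. 118.] 156 ztop 0.0769 rect [ 788.3 -157.2] [ 7.8 12.1] 37.3 mean [ 788.2 -156.7   76.6]
blue_cartridge body [ 484.8 -221.3] [60.8 45.6] 77.8 cap [ 486.1 -211.4] [24.8 25. ]
orange_
[... 452 characters left out ...]
p 0.0105 rect [ 479.8 -223.8] [120.1  85. ] 76.5 mean [ 464.3 -198.5    7.9]
pad_carton 0.95 [372. 210.] 1028 ztop 0.0876 rect [ 479.1 -221.4] [96.6 60.6] 75.3 mean [ 474.3 -209.7   85.9]
blue_cartridge 0.76 [375. 195.] 703 ztop 0.1074 rect [ 483.  -212.6] [25.2 27.9] 64.2 mean [ 481.8 -211.2  106.2]
orange_cartridge 0.88 [263. 214.] 464 ztop 0.0299 rect [608.  -51.6] [ 22.4 205.6] 48.7 mean [ 668.4 -104.5   36.4]
bench_timer 0.76 [306. 143.] 634 ztop 0.0196 rect [ 730.3 -317.9] [63.6 66. ] 10.9 mean [ 729.1 -316.3   17.3]
blue_cartridge body [ 480.7 -221.7] [63.1 46.6] 74.9 cap [ 482.9 -212.9] [24.7 27.6]
orange_cartridge body [604.3 -64.9] [ 61.  214.2] 52.3 cap [607.9 -51.7] [ 22.4 205.6]
```

View pics/fc_scene.png

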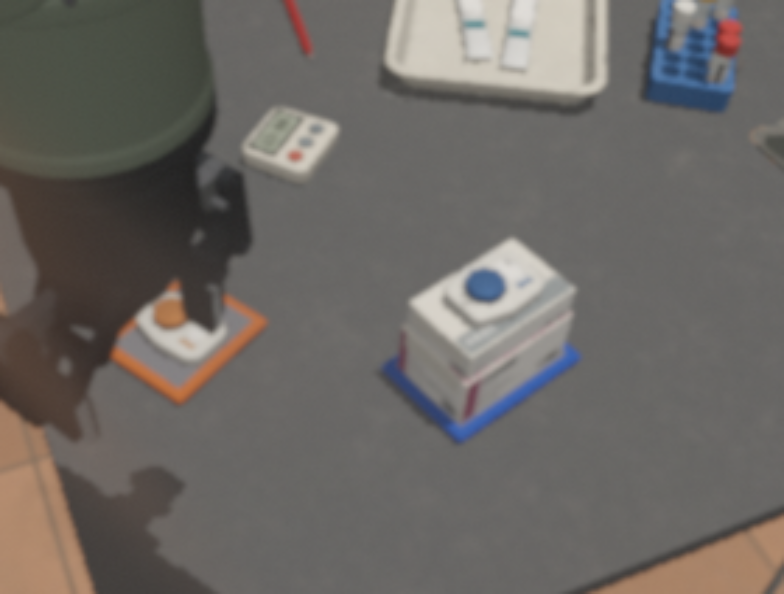

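View pics/fc_top.png

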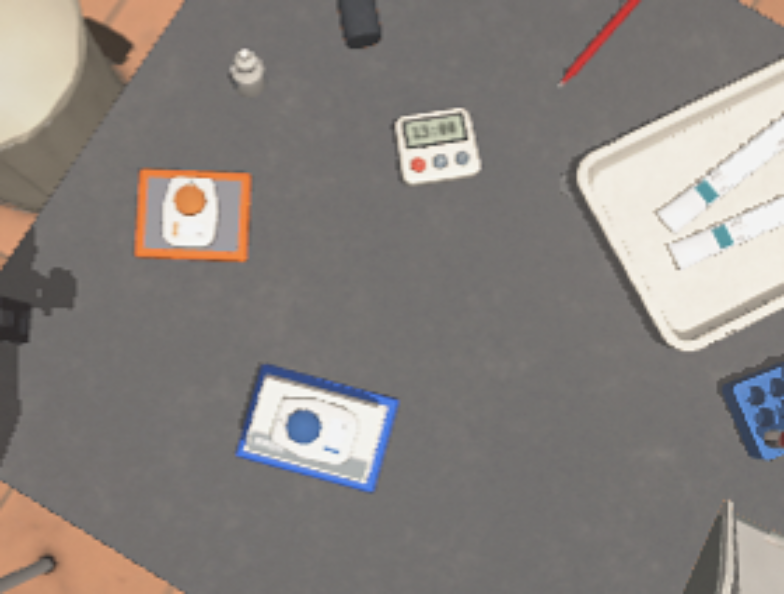

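The pictures show all four parts in place: the stack at top-crop (317,428), the orange cartridge on its plate at (190,212), and the timer and dropper where they started. In the top view all offsets are within about 3 mm, and the arm is clear.

```bash
python3 -c "
from h import *
s=telemetry.get_state();print(s['time_s'],np.abs(s['dq']).max(),order.hand_in())"
```

```text
the job is handed in; nothing more can be done
27.7333 0.0019765000972800455 None
```

The test set is made up and the job was handed in at 27.7 s, with the arm clear of everything. The hand-in reports no verdict.

| Check | Offset | Angle or height |
|---|---|---|
| Purple-banded carton on blue plate | about 2 mm | in line within about 1° |
| Flatter carton on purple-banded carton | about 1 mm | in line within about 1°, top at 86 mm as it should be |
| Blue-capped cartridge on flatter carton | about 1–2 mm | cap up, cap top at about 106.5 mm (107 mm expected) |
| Orange-capped cartridge on orange plate | about 1–2 mm | cap up, cap top at about 29 mm |

- **Bystanders:** the timer measured the same as at the start within about 1 mm. The dropper was about 2 mm different and still upright, which is within measuring noise.
- **Camera disagreement:** the top and scene cameras differed by about 4.5 mm in world x. I used their mean, which the wrist camera agreed with to about 1–2 mm, and compared positions only within one camera.
- **Weaker checks:**
  - The last scene-camera fit of the orange cartridge was spoiled by the arm in view, so its check rests on the top camera and the picture.
  - The purple-banded carton's offset comes from the view taken after it was set down, because the stack hides it now.
- **Contact force:** setting down the purple-banded carton gave about 50 N at the wrist for a moment. The other three set-downs stayed at about 12 N or less.

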